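# Click the lid of the snack box shut all round

### The arm

A 7-joint arm with a two-finger parallel gripper is mounted at the origin on the work surface. World frame = base frame: x ahead of the robot, y to its left, z up, the work surface at z = 0. Lengths are in m, angles in rad, forces in N, time in s.
With the tool pointing down it reaches from about 0.425 to 0.95 m from the base axis. Payload 16.7 kg.
Tool frame: the origin (TCP) lies midway between the tips of the shut fingers; the grasp point (between the pads) lies 19 mm behind it; z points along the fingers, y is the line along which they close (so a half turn about z gives the same grasp; the last joint's range is limited). The gripper opens to 94 mm and grips with 3 to 60 N. Pads are 16 mm wide; open, the fingers measure 119 mm over their backs; the gripper's body (75 mm by 177 mm) begins 78 mm behind the grasp point.
Start: joints at [-1.333, 0.426, 0.074, 1.606, -0.034, 1.111, -0.067], TCP at [0.255, 0.625, 0.205] pointing down, gripper open.
Joint ranges: [-2.85, 2.85], [-0.5, 2.14], [-1.23, 1.37], [0.21, 2.46], [-1.02, 4.16], [0.16, 2.05], [-2.73, 2.73]. Speed limits (rad/s): [1.89, 1.89, 2.39, 2.39, 3.01, 3.01, 3.01].

### API

Orientations are given as a unit quaternion [w, x, y, z].
In Python, from rig import readout, viewer, job gives the robot as it stands.
- The arm moves only by the tool play_rows, never from a script. Its argument "moves" is a list of rows, each an object of numbers: "x", "y", "z": the shift along the tool's x, y, z in m; "wx", "wy", "wz": the turn, a rotation vector about the tool's x, y, z in rad; "jaw": the closure in counts, from 0 (fully open) to 255 (shut). In form: [{"x": .., "y": .., "z": .., "wx": .., "wy": .., "wz": .., "jaw": ..}, ...]. A call has 1 to 8 rows; each row shifts and turns the commanded pose from where the row before left it, along the tool's axes as they then stand; what a row does not reach is not made up. A row lasts 1/12 s, in which the tool goes at most 41.7 mm and 7.16 degrees, less where a joint would pass 70% of its speed; a pose out of reach is approached as far as the arm can. A call is refused whole if a number of a shift passes 0.0417 or a number of a turn 0.125, either way. A call with a gripper value outside its range is refused whole. The fingers move at their own pace and stop on an object; the grip force is fixed at half the most. Time passes only in rows, so rows that do not move let the fingers close. It gives the time, the measured TCP pose, the force, the opening and the grip force at its end, in the units of the state.
- readout.read_state(): the state, without advancing time (a new reading comes with each control period).
- viewer.get_image(name): name is "scene" or "top" or "wrist"; returns the picture (420x560x3 uint8, red, green, blue); there is no depth.
- viewer.camera_params(name): a dict with "fx", "fy", "cx", "cy" (pixels), "view" (4x4, takes a point from world to camera coordinates); the wrist camera has in their place "hand_eye" (4x4, takes a point from camera to tool coordinates, whose origin is the TCP and whose axes are the flange's). Camera axes: x right, y down, z forward; pixel columns grow to the right and rows downward; lengths in m; the calibration is good to about 2 mm. A picture is of the moment at which its call begins: read the wrist's pose just before it. camera_params takes no time and is no camera call.
- job.sign_off(): hands the job in; it is judged then, once.
The state is a dict: "time_s": time; "joints": joint angles; "qvel": joint speeds; "joint_efforts": joint torques, N m; "tcp_pos": TCP position; "tcp_rot": TCP orientation; "wrist_force": force on the tool from outside, world axes, zero at the start; "torque": the same for the moment, N m; "grip_width": finger opening in m; "grasp_force": force on a finger pad.
Only numpy, scipy, OpenCV 4.12 (cv2) and the standard library are available. Lean on these libraries where they do the work, as an engineer would, in place of code of your own. Each camera call takes 0.05 s, during which the arm holds its last target. There are 200 camera calls.

### The job

The lid is on the box of snack sticks but its four green locking flaps still stand open: go round the box and press each flap home against the side with the fingers until it clicks shut. Only press: do not grip or lift the box, leave it standing in its place on the mat with all four flaps locked, and leave the other things on the table as they are.

Things in the scene. Friction and masses are not known exactly. Their poses are not given: they have to be found in the camera images.
- food_box: clear box of orange snack sticks under a green lid, about 0.9 kg, loose on its mat. Lid 154 x 110 mm, long side along the box's x; 70 mm high; origin at the centre of its underside, z up. Each lid side has a green flap hinged on the lid's edge (77 mm from the centre on the x sides, 55 on the y sides), 66 mm above the underside: 62 or 90 mm wide, 26 long, 3 thick, a round 6 mm lip on its free edge
- mat: grey non-slip silicone mat, 250 x 200 x 2 mm, fixed to the table, origin under its centre. The box stands on it and slides only when pushed sideways with more than about 7 N
- flap_px (a joint): angle of the flap on the box's +x (short) side: 0 = shut, hanging straight down against the side; 1.57 = level; open it stands out like an awning and stays where it is left. Pressed down at the lip it swings easily (under 1 N) to 0.45; from there, pressed in towards the box, it resists with 2 to 3 N and at about 0.2 snaps shut and holds; let go between, it springs back to 0.45
- flap_px_lip (a point): middle of the lip on the free edge of the flap on the box's +x (short) side. Open: 21 to 25 mm out from the lid's edge and 52 to 65 mm above the box's underside; shut: 3.5 mm out, 41 mm above
- flap_py (a joint): angle of the flap on the box's +y (long) side: 0 = shut, hanging straight down against the side; 1.57 = level; open it stands out like an awning and stays where it is left. Pressed down at the lip it swings easily (under 1 N) to 0.45; from there, pressed in towards the box, it resists with 2 to 3 N and at about 0.2 snaps shut and holds; let go between, it springs back to 0.45
- flap_py_lip (a point): middle of the lip on the free edge of the flap on the box's +y (long) side. Open: 21 to 25 mm out from the lid's edge and 52 to 65 mm above the box's underside; shut: 3.5 mm out, 41 mm above
- flap_nx (a joint): angle of the flap on the box's -x (short) side: 0 = shut, hanging straight down against the side; 1.57 = level; open it stands out like an awning and stays where it is left. Pressed down at the lip it swings easily (under 1 N) to 0.45; from there, pressed in towards the box, it resists with 2 to 3 N and at about 0.2 snaps shut and holds; let go between, it springs back to 0.45
- flap_nx_lip (a point): middle of the lip on the free edge of the flap on the box's -x (short) side. Open: 21 to 25 mm out from the lid's edge and 52 to 65 mm above the box's underside; shut: 3.5 mm out, 41 mm above
- flap_ny (a joint): angle of the flap on the box's -y (long) side: 0 = shut, hanging straight down against the side; 1.57 = level; open it stands out like an awning and stays where it is left. Pressed down at the lip it swings easily (under 1 N) to 0.45; from there, pressed in towards the box, it resists with 2 to 3 N and at about 0.2 snaps shut and holds; let go between, it springs back to 0.45
- flap_ny_lip (a point): middle of the lip on the free edge of the flap on the box's -y (long) side. Open: 21 to 25 mm out from the lid's edge and 52 to 65 mm above the box's underside; shut: 3.5 mm out, 41 mm above
- mug: white ceramic mug, 80 mm across, 90 mm high, handle at its own +y; origin at the middle of its underside. A bystander, loose.
- shaker: small steel salt shaker, 42 mm across, 80 mm high; origin at the middle of its underside. A bystander, loose.
- coffee_jar: amber jar of instant coffee with a red cap, 68 mm across, 105 mm high; origin at the middle of its underside. A bystander, loose.
- small_box: smaller lidded food box with a blue lid, already shut, 92 x 92 x 42 mm; origin at the middle of its underside. A bystander, loose.
- snack_carton: orange and green snack carton lying flat, 45 x 150 x 31 mm (long side along its y); origin at the middle of its underside. A bystander, loose.
- tongs: steel serving tongs with black tips lying on their side, about 205 x 60 x 18 mm along their x; origin on the table under their middle. A bystander, loose.

How it is judged:
At the end, for the whole second after the job is handed in: All four flaps are clicked shut (each within 0.08 rad of its shut stop), the box stands level and still on its mat, no more than 40 mm from where it started, and every other listed thing is within 20 mm of where it started (value of joint each of flap_px, flap_py, flap_nx, flap_ny below 0.08 rad and angle between food_box's own z axis and vertical below 0.05 rad and height (world z) of food_box below 0.006 m and distance of food_box from where it was at the start of the episode below 0.04 m and linear speed of food_box below 0.02 m/s and distance of each of mug, shaker, coffee_jar, small_box, snack_carton, tongs from where it was at the start of the episode below 0.02 m); the robot touches nothing.
It fails at once if the food box is lifted off its mat (more than 8 mm) or tipped by more than 10 degrees (height (world z) of food_box above 0.01 m or angle between food_box's own z axis and vertical above 0.175 rad).
It fails at once if the food box is shoved more than 40 mm from where it stood (distance of food_box from where it was at the start of the episode above 0.04 m).
It fails at once if one of the other things on the table is moved or picked up (more than 20 mm) (distance of any of mug, shaker, coffee_jar, small_box, snack_carton, tongs from where it was at the start of the episode above 0.02 m).
It also fails if it takes over 54 s, if anything falls off the work surface, if the arm or the gripper's body presses on something with over 40 N, if the wrist force passes 120 N, or if a joint passes its speed limit or range.

## Working session

There is one attempt and no reset: what is moved stays moved. The work goes in short steps, Python scripts to look and compute and a tool call to move; the robot and the scene stay as the last step left them, time stands still between calls to the robot, and variables do not carry over. Pictures are saved under pics/ and viewed, at most 10 in all, crops included, and the job is handed in when it is done.

Besides the shell and the picture viewer there is one more tool, called after "Emit:" as a command line: name --argument value ..., lists and objects as JSON in quotes. play_rows: Moves the arm, as the interface text tells. Its arguments: {"type":"object","properties":{"moves":{"type":"array"}},"required":["moves"]}

```bash
mkdir -p pics; ls; python3 - <<'E'
from rig import readout, viewer, job
import cv2, numpy as np
np.set_printoptions(precision=4,suppress=True)
s=readout.read_state();print(s)
for n in("scene","top"):
    im=viewer.get_image(n);cv2.imwrite(f"pics/{n}0.png",im[:,:,::-1]);print(n,viewer.camera_params(n))
print(viewer.camera_params("wrist"))
E
```

```text
pics
{'time_s': 0.0, 'joints': array([-1.3325,  0.4267,  0.0738,  1.6066, -0.0341,  1.1108, -0.0671]), 'qvel': array([ 0.0022, -0.0002, -0.0003, -0.0005,  0.0019,  0.0026,  0.    ]), 'joint_efforts': array([ -0.0014, -93.5799,   3.6659, -45.4197,  -0.049 ,   0.0201,
         0.0002]), 'tcp_pos': array([0.2551, 0.6245, 0.2048]), 'tcp_rot': array([-0.0001,  0.1927,  0.9813, -0.0006]), 'wrist_force': array([-0.2179, -0.2512, -0.2213]), 'torque': array([-0.0084, -0.036 ,  0.0298]), 'grasp_force': 0.0, 'grip_width': 0.09366469683681326}
scene {'fx': 417.97522541398655, 'fy': 417.97522541398655, 'cx': 282.0254282202715, 'cy': 208.5476134731857, 'view': array([[-0.1322,  0.9912,  0.0003,  0.0448],
       [ 0.5684,  0.0761, -0.8192, -0.278 ],
       [-0.812 , -0.1081, -0.5735,  1.4917],
       [ 0.    ,  0.    ,  0.    ,  1.    ]])}
top {'fx': 381.88861733287183, 'fy': 381.88861733287183, 'cx': 281.12038641860863, 'cy': 208.2275030364298, 'view': array([[-0.0172, -0.9998, -0.0033,  0.0345],
       [-0.9809,  0.0175, -0.1938,  0.6058],
       [ 0.1939, -0.0001, -0.981 ,  0.9002],
       [ 0.    ,  0.    ,  0.    ,  1.    ]])}
{'fx': 334.41936173728703, 'fy': 334.41936173728703, 'cx': 274.3257178244187, 'cy': 213.50425327906976, 'hand_eye': array([[-0.    , -0.9595, -0.2816,  0.081 ],
       [ 1.    ,  0.0002, -0.0008, -0.001 ],
       [ 0.0009, -0.2816,  0.9595, -0.1792],
       [ 0.    ,  0.    ,  0.    ,  1.    ]])}
```

View pics/scene0.png

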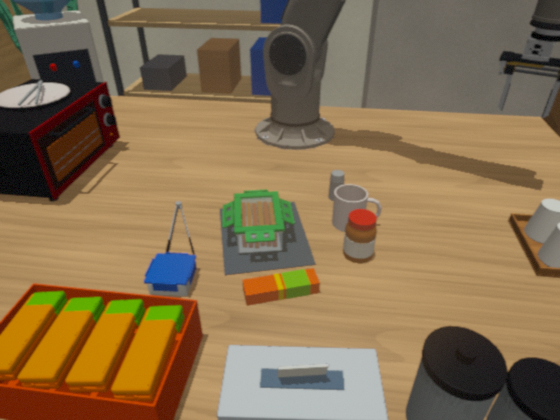

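View pics/top0.png

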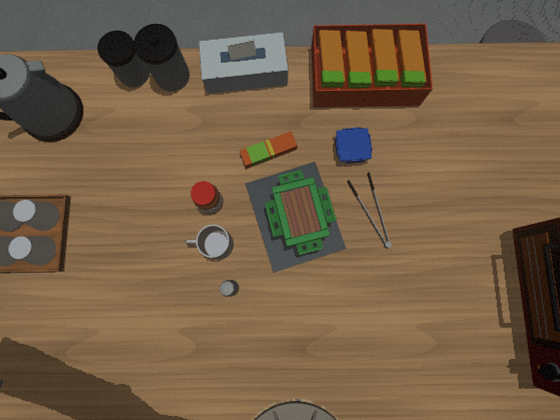

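The box is at about top pixel (300,212), on the mat, with all four flaps open. The tongs lie right of it, with a tip near (352,182). The mug and jar are to the left and the carton is above.

```bash
python3 - <<'E'
import cv2
im=cv2.imread("pics/top0.png")
c=im[160:275,230:360];cv2.imwrite("pics/c.png",cv2.resize(c,None,fx=5,fy=5,interpolation=cv2.INTER_CUBIC))
E
```

```text
(no output)
```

View pics/c.png

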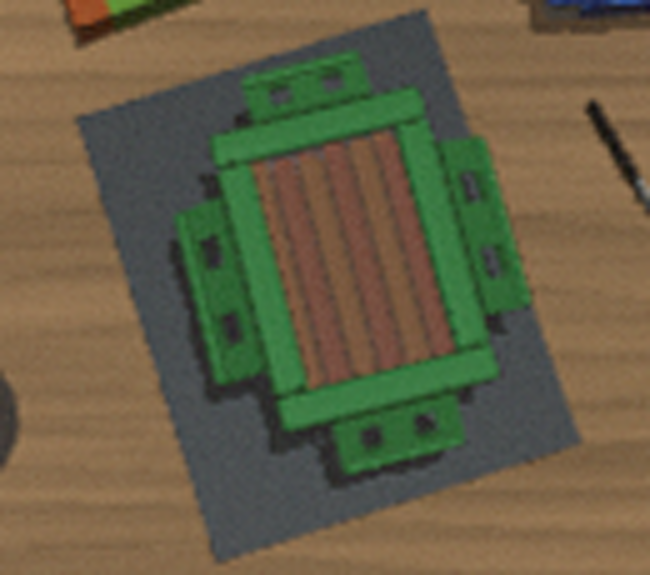

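```bash
cat > h.py <<'E'
import numpy as np
from rig import viewer
def unproj(cam,px,z):
    p=viewer.camera_params(cam);V=np.array(p["view"]);R,t=V[:3,:3],V[:3,3]
    o=-R.T@t; out=[]
    for (u,v) in np.atleast_2d(px):
        d=R.T@np.array([(u-p["cx"])/p["fx"],(v-p["cy"])/p["fy"],1]); out.append(o+d*(z-o[2])/d[2])
    return np.array(out)
E
python3 - <<'E'
from h import *
np.set_printoptions(precision=4,suppress=True)
cr=lambda l:[(230+(a+.5)/5-.5,160+(b+.5)/5-.5) for a,b in l]
L=unproj("top",cr([(213,140),(420,90),(497,375),(283,428)]),.072)
print(L, np.linalg.norm(np.diff(L,axis=0,append=L[:1]),axis=1))
c=L.mean(0); ax=L[0]+L[1]-L[2]-L[3]; yaw=np.arctan2(ax[1],ax[0]); ay=L[0]-L[1]+L[3]-L[2];print(c,np.degrees(yaw),np.degrees(np.arctan2(ay[1],ay[0]))-90)
R=np.array([[np.cos(yaw),np.sin(yaw)],[-np.sin(yaw),np.cos(yaw)]])
for n,l in dict(px=[(243,78),(358,54)],py=[(177,215),(218,385)],ny=[(487,138),(530,302)],nx=[(345,475),(465,440)]).items():
    print(n,(unproj("top",cr(l),.062)-c)[:,:2]@R.T)
M=unproj("top",cr([(77,118),(428,10),(580,440),(218,562)]),.002);print("mat",M.mean(0))
print("tongs",(unproj("top",[(350,182),(370,174),(388,245)],.015)-c)[:,:2]@R.T)
E
```

```text
[[ 0.6569  0.0453  0.072 ]
 [ 0.6809 -0.0593  0.072 ]
 [ 0.536  -0.0921  0.072 ]
 [ 0.5119  0.013   0.072 ]] [0.1073 0.1486 0.1078 0.1485]
[ 0.5964 -0.0233  0.072 ] 12.63404085520341 12.928030615947662
px [[ 0.1046  0.0309]
 [ 0.103  -0.0292]]
py [[ 0.043   0.0799]
 [-0.0454  0.0797]]
ny [[ 0.0447 -0.0818]
 [-0.0416 -0.0808]]
nx [[-0.1031  0.0296]
 [-0.1004 -0.0318]]
mat [ 0.5985 -0.0117  0.002 ]
tongs [[ 0.0544 -0.1533]
 [ 0.063  -0.2113]
 [-0.1306 -0.2033]]
```

Emit:
play_rows --moves '[{"wz":0.12,"jaw":255},{"wz":0.12,"jaw":255},{"wz":0.12,"jaw":255},{"wz":0.12,"jaw":255},{"wz":0.12,"jaw":255},{"wz":0.12,"jaw":255},{"wz":0.12,"jaw":255},{"wz":0.12,"jaw":255}]'

```text
invalid input at $.moves[0]: expected keys x, y, z, wx, wy, wz, jaw
```

```bash
cat >> h.py <<'E'
from rig import readout
from scipy.spatial.transform import Rotation as Ro
C=np.array([.5964,-.0233]);YAW=np.radians(12.8)
B=Ro.from_euler('z',YAW).as_matrix()
def where(goal=None):
    s=readout.read_state();q=s["tcp_rot"];R=Ro.from_quat(np.r_[q[1:],q[0]]).as_matrix();p=s["tcp_pos"]
    print("t",s["time_s"],"box frame",(B.T@(p-np.r_[C,0])).round(4),"tool x ang",np.degrees(np.arctan2(R[1,0],R[0,0])).round(2),"tilt",R[:2,2].round(4),"F_box",(B.T@s["wrist_force"]).round(2),"w",round(s["grip_width"],4))
    if goal is not None:print("tool shift to goal",(R.T@(np.r_[C,0]+B@np.array(goal)-p)).round(4))
E
python3 -c "
from h import *
where([0,.077,.13])"
```

```text
t 0.1 box frame [-0.1893  0.7073  0.2048] tool x ang 157.78 tilt [-0.0004 -0.0011] F_box [ 0.2  -0.69 -0.32] w 0.0936
tool shift to goal [-0.5167 -0.4075  0.0753]
```

All keys needed.

Emit:
play_rows --moves '[{"x":0,"y":0,"z":0,"wx":0,"wy":0,"wz":0.12,"jaw":255},{"x":0,"y":0,"z":0,"wx":0,"wy":0,"wz":0.12,"jaw":255},{"x":0,"y":0,"z":0,"wx":0,"wy":0,"wz":0.12,"jaw":255},{"x":0,"y":0,"z":0,"wx":0,"wy":0,"wz":0.12,"jaw":255},{"x":0,"y":0,"z":0,"wx":0,"wy":0,"wz":0.12,"jaw":255},{"x":0,"y":0,"z":0,"wx":0,"wy":0,"wz":0.12,"jaw":255},{"x":0,"y":0,"z":0,"wx":0,"wy":0,"wz":0.12,"jaw":255},{"x":0,"y":0,"z":0,"wx":0,"wy":0,"wz":0.12,"jaw":255}]'

```text
time_s: 0.77
tcp_pos: [0.2551, 0.6246, 0.2051]
tcp_rot: [0.0, 0.626, 0.78, -0.0]
wrist_force: [-0.3, 0.5, 0.1]
grip_width: 0.0438
grasp_force: 0.0
```

```bash
python3 -c "
from h import *
where([0,.077,.13])"
```

```text
t 0.7667 box frame [-0.1892  0.7074  0.2051] tool x ang 102.44 tilt [-0.0002 -0.0007] F_box [-0.23  0.55  0.06] w 0.0438
tool shift to goal [-0.6292  0.1933  0.0754]
```

Emit:
play_rows --moves '[{"x":-0.036,"y":0.011,"z":0,"wx":0,"wy":0,"wz":0,"jaw":255},{"x":-0.036,"y":0.011,"z":0,"wx":0,"wy":0,"wz":0,"jaw":255},{"x":-0.036,"y":0.011,"z":0,"wx":0,"wy":0,"wz":0,"jaw":255},{"x":-0.036,"y":0.011,"z":0,"wx":0,"wy":0,"wz":0,"jaw":255},{"x":-0.036,"y":0.011,"z":0,"wx":0,"wy":0,"wz":0,"jaw":255},{"x":-0.036,"y":0.011,"z":0,"wx":0,"wy":0,"wz":0,"jaw":255},{"x":-0.036,"y":0.011,"z":0,"wx":0,"wy":0,"wz":0,"jaw":255},{"x":-0.036,"y":0.011,"z":0,"wx":0,"wy":0,"wz":0,"jaw":255}]'

```text
time_s: 1.43
tcp_pos: [0.4052, 0.3616, 0.2054]
tcp_rot: [-0.0, 0.624, 0.781, -0.0]
wrist_force: [1.6, 0.6, -1.2]
grip_width: 0.0002
grasp_force: 0.0
```

Emit:
play_rows --moves '[{"x":-0.036,"y":0.011,"z":0,"wx":0,"wy":0,"wz":0,"jaw":255},{"x":-0.036,"y":0.011,"z":0,"wx":0,"wy":0,"wz":0,"jaw":255},{"x":-0.036,"y":0.011,"z":0,"wx":0,"wy":0,"wz":0,"jaw":255},{"x":-0.036,"y":0.011,"z":0,"wx":0,"wy":0,"wz":0,"jaw":255},{"x":-0.036,"y":0.011,"z":0,"wx":0,"wy":0,"wz":0,"jaw":255},{"x":-0.036,"y":0.011,"z":0,"wx":0,"wy":0,"wz":0,"jaw":255},{"x":-0.036,"y":0.011,"z":0,"wx":0,"wy":0,"wz":0,"jaw":255},{"x":0,"y":0,"z":0,"wx":0,"wy":0,"wz":0,"jaw":255}]'

```text
time_s: 2.1
tcp_pos: [0.5382, 0.1276, 0.2057]
tcp_rot: [0.001, 0.627, 0.779, -0.0]
wrist_force: [-1.5, -0.9, 0.1]
grip_width: 0.0006
grasp_force: 0.0
```

```bash
python3 - <<'E'
from h import *
import cv2
where([0,.077,.1])
cv2.imwrite("pics/w1.png",viewer.get_image("wrist")[:,:,::-1])
E
```

```text
t 2.1 box frame [-0.0234  0.16    0.2057] tool x ang 102.34 tilt [ 0.0014 -0.002 ] F_box [-1.66 -0.59  0.1 ] w 0.0006
tool shift to goal [-0.0826  0.0239  0.1059]
```

View pics/w1.png

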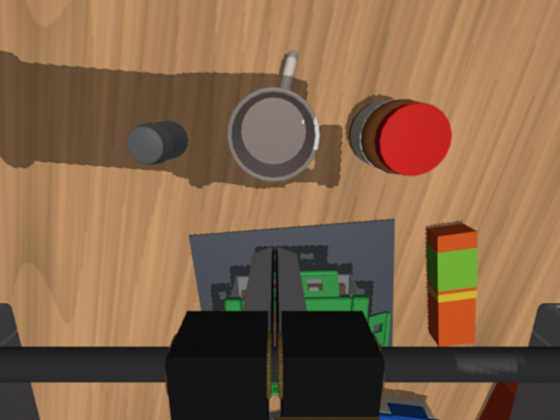

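The wrist view shows the closed finger tips at (275,250), with the green box below and beyond them. The mug, jar and shaker are well clear.

Emit:
play_rows --moves '[{"x":-0.028,"y":0.008,"z":0.02,"wx":0,"wy":0,"wz":0,"jaw":255},{"x":-0.028,"y":0.008,"z":0.02,"wx":0,"wy":0,"wz":0,"jaw":255},{"x":-0.0266,"y":0.008,"z":0.02,"wx":0,"wy":0,"wz":0,"jaw":255},{"x":0,"y":0,"z":0.03,"wx":0,"wy":0,"wz":0,"jaw":255},{"x":0,"y":0,"z":0.015,"wx":0,"wy":0,"wz":0,"jaw":255},{"x":0,"y":0,"z":0,"wx":0,"wy":0,"wz":0,"jaw":255},{"x":0,"y":0,"z":0,"wx":0,"wy":0,"wz":0,"jaw":255}]'

```text
time_s: 2.73
tcp_pos: [0.5766, 0.06, 0.1001]
tcp_rot: [-0.001, 0.624, 0.782, -0.001]
wrist_force: [0.4, -0.4, 0.4]
grip_width: 0.0008
grasp_force: 0.0
```

```bash
python3 - <<'E'
from h import *
import cv2
where([0,.077,.03])
a=viewer.get_image("wrist")[:,:,::-1][180:420,80:480];b=viewer.get_image("scene")[:,:,::-1][150:290,190:390]
a=cv2.resize(a,(600,360));b=cv2.resize(b,(343*1,240),interpolation=cv2.INTER_CUBIC)
o=np.zeros((600,600,3),np.uint8);o[:360]=a;o[360:,:343]=b
cv2.imwrite("pics/w2.png",o)
E
```

```text
t 2.7333 box frame [-0.0008  0.0856  0.1001] tool x ang 102.81 tilt [-0.0018 -0.0005] F_box [ 0.27 -0.49  0.35] w 0.0008
tool shift to goal [-0.0086  0.001   0.0701]
```

View pics/w2.png

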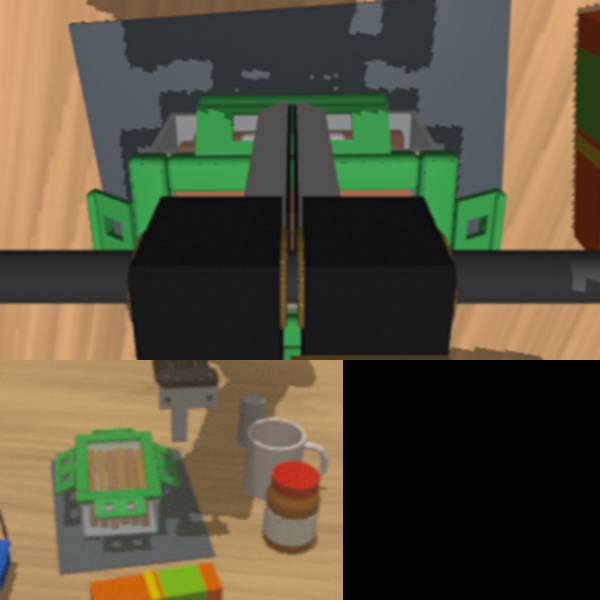

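Emit:
play_rows --moves '[{"x":-0.0086,"y":0.001,"z":0.01,"wx":0,"wy":0,"wz":0,"jaw":255},{"x":0,"y":0,"z":0.015,"wx":0,"wy":0,"wz":0,"jaw":255},{"x":0,"y":0,"z":0.01,"wx":0,"wy":0,"wz":0,"jaw":255},{"x":0,"y":0,"z":0.01,"wx":0,"wy":0,"wz":0,"jaw":255},{"x":0,"y":0,"z":0.01,"wx":0,"wy":0,"wz":0,"jaw":255},{"x":0,"y":0,"z":0.011,"wx":0,"wy":0,"wz":0,"jaw":255},{"x":0,"y":0,"z":0,"wx":0,"wy":0,"wz":0,"jaw":255},{"x":0,"y":0,"z":0,"wx":0,"wy":0,"wz":0,"jaw":255}]'

```text
time_s: 3.5
tcp_pos: [0.5798, 0.0511, 0.034]
tcp_rot: [-0.0, 0.624, 0.781, -0.0]
wrist_force: [-0.3, -0.2, 0.0]
grip_width: 0.0005
grasp_force: 0.0
```

```bash
python3 - <<'E'
from h import *
where([0,.071,.034])
E
```

```text
t 3.5 box frame [0.0003 0.0763 0.034 ] tool x ang 102.77 tilt [-0.0011 -0.0004] F_box [-0.34 -0.12  0.02] w 0.0005
tool shift to goal [-0.0053 -0.0003 -0.    ]
```

Emit:
play_rows --moves '[{"x":-0.002,"y":0,"z":0,"wx":0,"wy":0,"wz":0,"jaw":255},{"x":-0.002,"y":0,"z":0,"wx":0,"wy":0,"wz":0,"jaw":255},{"x":0,"y":0,"z":0,"wx":0,"wy":0,"wz":0,"jaw":255}]'

```text
time_s: 3.75
tcp_pos: [0.5814, 0.0469, 0.035]
tcp_rot: [0.0, 0.624, 0.781, 0.0]
wrist_force: [0.6, 0.1, -0.2]
grip_width: 0.0008
grasp_force: 0.0
```

Emit:
play_rows --moves '[{"x":-0.001,"y":0,"z":0,"wx":0,"wy":0,"wz":0,"jaw":255},{"x":0,"y":0,"z":0,"wx":0,"wy":0,"wz":0,"jaw":255}]'

```text
time_s: 3.92
tcp_pos: [0.5814, 0.0462, 0.0347]
tcp_rot: [0.0, 0.624, 0.781, 0.0]
wrist_force: [-0.1, -0.5, 0.1]
grip_width: 0.0005
grasp_force: 0.0
```

Emit:
play_rows --moves '[{"x":-0.001,"y":0,"z":0,"wx":0,"wy":0,"wz":0,"jaw":255},{"x":0,"y":0,"z":0,"wx":0,"wy":0,"wz":0,"jaw":255}]'

```text
time_s: 4.08
tcp_pos: [0.5815, 0.0459, 0.0346]
tcp_rot: [-0.0, 0.624, 0.781, 0.0]
wrist_force: [-1.0, 2.2, 2.2]
grip_width: 0.0005
grasp_force: 1.4
```

```bash
python3 - <<'E'
from h import *
where([0,.070,.034])
E
```

```text
t 4.0833 box frame [0.0008 0.0708 0.0346] tool x ang 102.79 tilt [-0.      0.0006] F_box [-0.51  2.38  2.2 ] w 0.0005
tool shift to goal [-0.0008 -0.0008  0.0006]
```

Emit:
play_rows --moves '[{"x":-0.0015,"y":0,"z":0,"wx":0,"wy":0,"wz":0,"jaw":255},{"x":0,"y":0,"z":0,"wx":0,"wy":0,"wz":0,"jaw":255}]'

```text
time_s: 4.25
tcp_pos: [0.5816, 0.0453, 0.0346]
tcp_rot: [-0.001, 0.624, 0.782, 0.0]
wrist_force: [-1.9, 8.1, 3.6]
grip_width: 0.0005
grasp_force: 4.0
```

Emit:
play_rows --moves '[{"x":-0.0015,"y":0,"z":0,"wx":0,"wy":0,"wz":0,"jaw":255},{"x":0,"y":0,"z":0,"wx":0,"wy":0,"wz":0,"jaw":255}]'

```text
time_s: 4.42
tcp_pos: [0.5819, 0.0443, 0.0346]
tcp_rot: [-0.001, 0.624, 0.782, 0.001]
wrist_force: [-2.9, 10.0, 3.4]
grip_width: 0.0002
grasp_force: 5.1
```

Emit:
play_rows --moves '[{"x":-0.0015,"y":0,"z":0,"wx":0,"wy":0,"wz":0,"jaw":255},{"x":0,"y":0,"z":0,"wx":0,"wy":0,"wz":0,"jaw":255}]'

```text
time_s: 4.58
tcp_pos: [0.5823, 0.0429, 0.0346]
tcp_rot: [-0.001, 0.623, 0.782, 0.001]
wrist_force: [-2.8, 10.2, 3.5]
grip_width: 0.0002
grasp_force: 5.3
```

Emit:
play_rows --moves '[{"x":-0.0015,"y":0,"z":0,"wx":0,"wy":0,"wz":0,"jaw":255},{"x":0,"y":0,"z":0,"wx":0,"wy":0,"wz":0,"jaw":255}]'

```text
time_s: 4.75
tcp_pos: [0.5827, 0.0414, 0.0346]
tcp_rot: [-0.001, 0.623, 0.782, 0.001]
wrist_force: [-2.5, 10.4, 3.4]
grip_width: 0.0005
grasp_force: 5.2
```

Force is that of the box sliding, so back off and look.

Emit:
play_rows --moves '[{"x":0.015,"y":0,"z":0,"wx":0,"wy":0,"wz":0,"jaw":255},{"x":0.01,"y":0,"z":-0.02,"wx":0,"wy":0,"wz":0,"jaw":255},{"x":0.01,"y":0,"z":-0.03,"wx":0,"wy":0,"wz":0,"jaw":255},{"x":0.02,"y":0,"z":-0.03,"wx":0,"wy":0,"wz":0,"jaw":255},{"x":0.02,"y":0,"z":-0.02,"wx":0,"wy":0,"wz":0,"jaw":255},{"x":0.0,"y":0,"z":0,"wx":0,"wy":0,"wz":0,"jaw":255}]'

```text
time_s: 5.25
tcp_pos: [0.5675, 0.1168, 0.1382]
tcp_rot: [0.001, 0.623, 0.782, 0.003]
wrist_force: [0.4, 1.3, -1.0]
grip_width: 0.0004
grasp_force: 0.0
```

```bash
python3 - <<'E'
from h import *
import cv2
where([.11,.1,.15])
a=viewer.get_image("top")[:,:,::-1][165:260,250:350];b=viewer.get_image("scene")[:,:,::-1][175:270,210:310]
cv2.imwrite("pics/w3.png",cv2.resize(np.hstack([a,b]),None,fx=4,fy=4,interpolation=cv2.INTER_CUBIC))
E
```

```text
t 5.25 box frame [0.0029 0.1431 0.1382] tool x ang 102.97 tilt [0.0045 0.0032] F_box [ 0.63  1.14 -0.99] w 0.0004
tool shift to goal [-0.0434  0.1071 -0.0114]
```

View pics/w3.png

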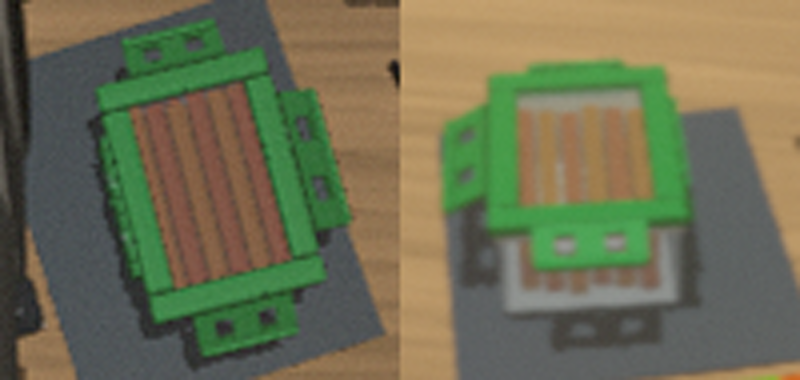

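The py flap now lies flat against the side, and the other three are still open. I'll update the box pose.

```bash
python3 - <<'E'
from h import *
np.set_printoptions(precision=4,suppress=True)
L=unproj("top",[(250+(a+.5)/4-.5,165+(b+.5)/4-.5) for a,b in [(97,90),(264,48),(326,277),(155,322)]],.072)
c=L.mean(0);ax=L[0]+L[1]-L[2]-L[3];ay=L[0]-L[1]+L[3]-L[2]
print(c,np.degrees(np.arctan2(ax[1],ax[0])),np.degrees(np.arctan2(ay[1],ay[0]))-90)
E
```

```text
[ 0.5978 -0.0283  0.072 ] 12.774879435454467 13.619376157461247
```

```bash
sed -i 's/^C=.*/C=np.array([.5975,-.0278]);YAW=np.radians(13.0)/' h.py; python3 -c "
from h import *
where([.102,0,.1])"
```

```text
t 5.35 box frame [0.0014 0.1446 0.135 ] tool x ang 102.87 tilt [0.0012 0.0007] F_box [-0.4  -0.54 -0.57] w 0.0005
tool shift to goal [-0.1444  0.1009  0.035 ]
```

Emit:
play_rows --moves '[{"x":-0.024,"y":0.017,"z":0,"wx":0,"wy":0,"wz":0,"jaw":255},{"x":-0.024,"y":0.017,"z":0,"wx":0,"wy":0,"wz":0,"jaw":255},{"x":-0.024,"y":0.017,"z":0,"wx":0,"wy":0,"wz":0,"jaw":255},{"x":-0.024,"y":0.017,"z":0,"wx":0,"wy":0,"wz":0,"jaw":255},{"x":-0.024,"y":0.017,"z":0.01,"wx":0,"wy":0,"wz":0,"jaw":255},{"x":-0.024,"y":0.017,"z":0.025,"wx":0,"wy":0,"wz":0,"jaw":255},{"x":0,"y":0,"z":0,"wx":0,"wy":0,"wz":0,"jaw":255},{"x":0,"y":0,"z":0,"wx":0,"wy":0,"wz":0,"jaw":255}]'

```text
time_s: 6.02
tcp_pos: [0.6963, -0.0086, 0.0961]
tcp_rot: [-0.001, 0.626, 0.78, -0.002]
wrist_force: [0.3, 0.1, 0.8]
grip_width: 0.0004
grasp_force: 0.0
```

```bash
python3 - <<'E'
from h import *
where([.102,0,.034])
E
```

```text
t 6.0167 box frame [ 0.1006 -0.0035  0.0961] tool x ang 102.56 tilt [-0.0045 -0.0022] F_box [0.33 0.02 0.77] w 0.0004
tool shift to goal [0.0036 0.0017 0.0621]
```

Emit:
play_rows --moves '[{"x":0.002,"y":0.001,"z":0.012,"wx":0,"wy":0,"wz":0,"jaw":255},{"x":0,"y":0,"z":0.015,"wx":0,"wy":0,"wz":0,"jaw":255},{"x":0,"y":0,"z":0.01,"wx":0,"wy":0,"wz":0,"jaw":255},{"x":0,"y":0,"z":0.01,"wx":0,"wy":0,"wz":0,"jaw":255},{"x":0,"y":0,"z":0.01,"wx":0,"wy":0,"wz":0,"jaw":255},{"x":0,"y":0,"z":0.008,"wx":0,"wy":0,"wz":0,"jaw":255},{"x":0,"y":0,"z":0,"wx":0,"wy":0,"wz":0,"jaw":255},{"x":0,"y":0,"z":0,"wx":0,"wy":0,"wz":0,"jaw":255}]'

```text
time_s: 6.68
tcp_pos: [0.6978, -0.003, 0.0341]
tcp_rot: [-0.0, 0.624, 0.781, -0.0]
wrist_force: [0.1, -0.1, -1.0]
grip_width: 0.0001
grasp_force: 0.0
```

```bash
python3 - <<'E'
from h import *
where([.098,0,.034])
E
```

```text
t 6.6833 box frame [0.1033 0.0016 0.0341] tool x ang 102.77 tilt [-0.0006 -0.0002] F_box [ 0.05 -0.15 -0.96] w 0.0001
tool shift to goal [-0.0016 -0.0053  0.0001]
```

Press in (−tool y), small steps.

Emit:
play_rows --moves '[{"x":0,"y":-0.0025,"z":0,"wx":0,"wy":0,"wz":0,"jaw":255},{"x":0,"y":-0.0025,"z":0,"wx":0,"wy":0,"wz":0,"jaw":255},{"x":0,"y":0,"z":0,"wx":0,"wy":0,"wz":0,"jaw":255}]'

```text
time_s: 6.93
tcp_pos: [0.6928, -0.0044, 0.035]
tcp_rot: [0.0, 0.624, 0.781, 0.0]
wrist_force: [0.2, 0.0, 0.8]
grip_width: 0.0003
grasp_force: 0.0
```

Emit:
play_rows --moves '[{"x":0,"y":-0.002,"z":0,"wx":0,"wy":0,"wz":0,"jaw":255},{"x":0,"y":0,"z":0,"wx":0,"wy":0,"wz":0,"jaw":255}]'

```text
time_s: 7.1
tcp_pos: [0.691, -0.0047, 0.0348]
tcp_rot: [0.0, 0.624, 0.781, 0.0]
wrist_force: [0.5, -0.1, -0.3]
grip_width: 0.0009
grasp_force: 0.0
```

Emit:
play_rows --moves '[{"x":0,"y":-0.002,"z":0,"wx":0,"wy":0,"wz":0,"jaw":255},{"x":0,"y":0,"z":0,"wx":0,"wy":0,"wz":0,"jaw":255}]'

```text
time_s: 7.27
tcp_pos: [0.6897, -0.0048, 0.0348]
tcp_rot: [0.0, 0.624, 0.781, 0.0]
wrist_force: [2.5, 1.5, 0.1]
grip_width: 0.0002
grasp_force: 1.3
```

Emit:
play_rows --moves '[{"x":0,"y":-0.0015,"z":0,"wx":0,"wy":0,"wz":0,"jaw":255},{"x":0,"y":0,"z":0,"wx":0,"wy":0,"wz":0,"jaw":255}]'

```text
time_s: 7.43
tcp_pos: [0.6888, -0.005, 0.035]
tcp_rot: [0.001, 0.624, 0.781, 0.001]
wrist_force: [5.6, 2.2, -0.5]
grip_width: 0.0009
grasp_force: 2.6
```

Emit:
play_rows --moves '[{"x":0,"y":-0.0015,"z":0,"wx":0,"wy":0,"wz":0,"jaw":255},{"x":0,"y":0,"z":0,"wx":0,"wy":0,"wz":0,"jaw":255}]'

```text
time_s: 7.6
tcp_pos: [0.6875, -0.0053, 0.035]
tcp_rot: [0.001, 0.624, 0.781, 0.001]
wrist_force: [6.4, 1.6, -0.2]
grip_width: 0.0008
grasp_force: 2.9
```

Emit:
play_rows --moves '[{"x":0,"y":-0.0015,"z":0,"wx":0,"wy":0,"wz":0,"jaw":255},{"x":0,"y":0,"z":0,"wx":0,"wy":0,"wz":0,"jaw":255}]'

```text
time_s: 7.77
tcp_pos: [0.6861, -0.0056, 0.035]
tcp_rot: [0.001, 0.624, 0.781, 0.001]
wrist_force: [6.6, 1.8, 0.2]
grip_width: 0.0007
grasp_force: 3.0
```

Emit:
play_rows --moves '[{"x":0,"y":0.015,"z":0,"wx":0,"wy":0,"wz":0,"jaw":255},{"x":0,"y":0.01,"z":-0.025,"wx":0,"wy":0,"wz":0,"jaw":255},{"x":0,"y":0,"z":-0.035,"wx":0,"wy":0,"wz":0,"jaw":255},{"x":-0.03,"y":0,"z":-0.02,"wx":0,"wy":0,"wz":0,"jaw":255},{"x":-0.035,"y":-0.02,"z":0,"wx":0,"wy":0,"wz":0,"jaw":255},{"x":-0.035,"y":-0.02,"z":0,"wx":0,"wy":0,"wz":0,"jaw":255},{"x":-0.035,"y":-0.02,"z":0,"wx":0,"wy":0,"wz":0,"jaw":255},{"x":0,"y":-0.03,"z":0,"wx":0,"wy":0,"wz":0,"jaw":255}]'

```text
time_s: 8.43
tcp_pos: [0.651, -0.1596, 0.1149]
tcp_rot: [0.002, 0.626, 0.78, -0.001]
wrist_force: [-0.9, -0.9, 0.7]
grip_width: 0.0003
grasp_force: 0.0
```

```bash
python3 - <<'E'
from h import *
import cv2
a=viewer.get_image("top")[:,:,::-1][165:260,250:350];b=viewer.get_image("scene")[:,:,::-1][175:270,210:310]
where([-.002,-.077,.1])
cv2.imwrite("pics/w4.png",cv2.resize(np.hstack([a,b]),None,fx=4,fy=4,interpolation=cv2.INTER_CUBIC))
E
```

```text
t 8.5333 box frame [ 0.0192 -0.1365  0.1145] tool x ang 102.4 tilt [-0.0024 -0.0007] F_box [-0.11  0.3   0.44] w 0.0005
tool shift to goal [ 0.0593 -0.0218  0.0146]
```

View pics/w4.png

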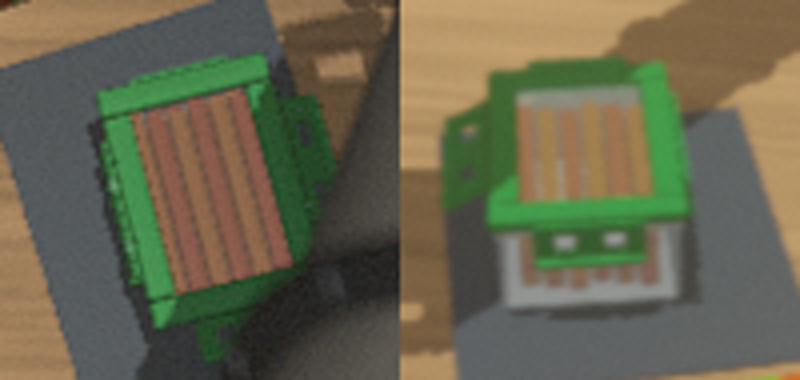

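Flap px now hangs against its side, and in the top view it is as thin as py. The box has hardly moved. Next is ny.

Emit:
play_rows --moves '[{"x":0.02,"y":-0.01,"z":0,"wx":0,"wy":0,"wz":0.005,"jaw":255},{"x":0.02,"y":-0.01,"z":0,"wx":0,"wy":0,"wz":0,"jaw":255},{"x":0.0183,"y":-0.002,"z":0.005,"wx":0,"wy":0,"wz":0,"jaw":255},{"x":0,"y":0,"z":0.01,"wx":0,"wy":0,"wz":0,"jaw":255},{"x":0,"y":0,"z":0,"wx":0,"wy":0,"wz":0,"jaw":255},{"x":0,"y":0,"z":0,"wx":0,"wy":0,"wz":0,"jaw":255}]'

```text
time_s: 9.03
tcp_pos: [0.6171, -0.1003, 0.0992]
tcp_rot: [-0.0, 0.626, 0.78, -0.0]
wrist_force: [-0.0, -0.6, 0.2]
grip_width: 0.0005
grasp_force: 0.0
```

```bash
python3 - <<'E'
from h import *
where([-.002,-.077,.034])
E
```

```text
t 9.0333 box frame [ 0.0028 -0.075   0.0992] tool x ang 102.5 tilt [-0.0008 -0.0004] F_box [-0.18 -0.59  0.15] w 0.0005
tool shift to goal [-0.002  -0.0048  0.0652]
```

Emit:
play_rows --moves '[{"x":-0.003,"y":-0.004,"z":0.015,"wx":0,"wy":0,"wz":0,"jaw":255},{"x":0,"y":0,"z":0.015,"wx":0,"wy":0,"wz":0,"jaw":255},{"x":0,"y":0,"z":0.01,"wx":0,"wy":0,"wz":0,"jaw":255},{"x":0,"y":0,"z":0.01,"wx":0,"wy":0,"wz":0,"jaw":255},{"x":0,"y":0,"z":0.01,"wx":0,"wy":0,"wz":0,"jaw":255},{"x":0,"y":0,"z":0.005,"wx":0,"wy":0,"wz":0,"jaw":255},{"x":0,"y":0,"z":0,"wx":0,"wy":0,"wz":0,"jaw":255},{"x":0,"y":0,"z":0,"wx":0,"wy":0,"wz":0,"jaw":255}]'

```text
time_s: 9.7
tcp_pos: [0.6139, -0.1039, 0.0344]
tcp_rot: [-0.0, 0.626, 0.78, -0.0]
wrist_force: [0.5, -1.3, 0.3]
grip_width: 0.0006
grasp_force: 0.0
```

Emit:
play_rows --moves '[{"x":0.0025,"y":0,"z":0,"wx":0,"wy":0,"wz":0,"jaw":255},{"x":0.0025,"y":0,"z":0,"wx":0,"wy":0,"wz":0,"jaw":255},{"x":0,"y":0,"z":0,"wx":0,"wy":0,"wz":0,"jaw":255}]'

```text
time_s: 9.95
tcp_pos: [0.613, -0.0979, 0.0349]
tcp_rot: [0.0, 0.626, 0.78, 0.0]
wrist_force: [-0.1, 0.2, 0.6]
grip_width: 0.0005
grasp_force: 0.0
```

Emit:
play_rows --moves '[{"x":0.002,"y":0,"z":0,"wx":0,"wy":0,"wz":0,"jaw":255},{"x":0,"y":0,"z":0,"wx":0,"wy":0,"wz":0,"jaw":255}]'

```text
time_s: 10.12
tcp_pos: [0.6126, -0.0969, 0.0348]
tcp_rot: [0.0, 0.626, 0.78, 0.0]
wrist_force: [1.1, -1.4, 0.6]
grip_width: 0.0005
grasp_force: 0.6
```

Emit:
play_rows --moves '[{"x":0.002,"y":0,"z":0,"wx":0,"wy":0,"wz":0,"jaw":255},{"x":0,"y":0,"z":0,"wx":0,"wy":0,"wz":0,"jaw":255}]'

```text
time_s: 10.28
tcp_pos: [0.6123, -0.0958, 0.0348]
tcp_rot: [0.001, 0.626, 0.78, -0.0]
wrist_force: [0.8, -6.0, 1.9]
grip_width: 0.0003
grasp_force: 2.6
```

```bash
python3 - <<'E'
from h import *
where([-.002,-.07,.034])
E
```

```text
t 10.2833 box frame [-0.0009 -0.0696  0.0348] tool x ang 102.46 tilt [ 0.0011 -0.0013] F_box [-0.55 -6.05  1.89] w 0.0003
tool shift to goal [-0.0004 -0.0011  0.0008]
```

Emit:
play_rows --moves '[{"x":0.0015,"y":0,"z":0,"wx":0,"wy":0,"wz":0,"jaw":255},{"x":0.0015,"y":0,"z":0,"wx":0,"wy":0,"wz":0,"jaw":255},{"x":0,"y":0,"z":0,"wx":0,"wy":0,"wz":0,"jaw":255}]'

```text
time_s: 10.53
tcp_pos: [0.6117, -0.0932, 0.0348]
tcp_rot: [0.001, 0.626, 0.78, -0.0]
wrist_force: [1.8, -6.3, 1.4]
grip_width: 0.0004
grasp_force: 3.5
```

Emit:
play_rows --moves '[{"x":-0.015,"y":0,"z":0,"wx":0,"wy":0,"wz":0,"jaw":255},{"x":-0.01,"y":0,"z":-0.025,"wx":0,"wy":0,"wz":0,"jaw":255},{"x":0,"y":0,"z":-0.035,"wx":0,"wy":0,"wz":0,"jaw":255},{"x":0,"y":-0.03,"z":-0.01,"wx":0,"wy":0,"wz":0,"jaw":255},{"x":0.02,"y":-0.035,"z":0,"wx":0,"wy":0,"wz":0,"jaw":255},{"x":0.03,"y":-0.025,"z":0,"wx":0,"wy":0,"wz":0,"jaw":255},{"x":0.03,"y":-0.012,"z":0,"wx":0,"wy":0,"wz":0,"jaw":255},{"x":0,"y":0,"z":0,"wx":0,"wy":0,"wz":0,"jaw":255}]'

```text
time_s: 11.2
tcp_pos: [0.4961, -0.056, 0.1042]
tcp_rot: [-0.002, 0.625, 0.781, 0.0]
wrist_force: [2.0, -0.6, 0.1]
grip_width: 0.0006
grasp_force: 0.0
```

```bash
python3 - <<'E'
from h import *
where([-.105,.001,.1])
E
```

```text
t 11.2 box frame [-0.1052 -0.0047  0.1042] tool x ang 102.66 tilt [-0.0024  0.0029] F_box [ 1.85 -1.02  0.06] w 0.0006
tool shift to goal [0.0057 0.0002 0.0042]
```

Emit:
play_rows --moves '[{"x":0.004,"y":0,"z":0.015,"wx":0,"wy":0,"wz":0,"jaw":255},{"x":0,"y":0,"z":0.015,"wx":0,"wy":0,"wz":0,"jaw":255},{"x":0,"y":0,"z":0.01,"wx":0,"wy":0,"wz":0,"jaw":255},{"x":0,"y":0,"z":0.01,"wx":0,"wy":0,"wz":0,"jaw":255},{"x":0,"y":0,"z":0.01,"wx":0,"wy":0,"wz":0,"jaw":255},{"x":0,"y":0,"z":0.01,"wx":0,"wy":0,"wz":0,"jaw":255},{"x":0,"y":0,"z":0,"wx":0,"wy":0,"wz":0,"jaw":255},{"x":0,"y":0,"z":0,"wx":0,"wy":0,"wz":0,"jaw":255}]'

```text
time_s: 11.87
tcp_pos: [0.4986, -0.0568, 0.034]
tcp_rot: [-0.0, 0.626, 0.78, -0.001]
wrist_force: [-0.2, -0.4, -0.4]
grip_width: 0.0003
grasp_force: 0.0
```

```bash
python3 - <<'E'
from h import *
where([-.098,0,.034])
E
```

```text
t 11.8667 box frame [-0.1029 -0.006   0.034 ] tool x ang 102.46 tilt [-0.0013 -0.0004] F_box [-0.24 -0.31 -0.45] w 0.0003
tool shift to goal [ 0.006   0.0048 -0.    ]
```

Emit:
play_rows --moves '[{"x":0,"y":0.0025,"z":0,"wx":0,"wy":0,"wz":0,"jaw":255},{"x":0,"y":0.0025,"z":0,"wx":0,"wy":0,"wz":0,"jaw":255},{"x":0,"y":0,"z":0,"wx":0,"wy":0,"wz":0,"jaw":255}]'

```text
time_s: 12.12
tcp_pos: [0.5033, -0.0556, 0.0347]
tcp_rot: [-0.001, 0.626, 0.78, -0.0]
wrist_force: [-6.1, -1.7, 3.9]
grip_width: 0.0006
grasp_force: 3.8
```

Emit:
play_rows --moves '[{"x":0,"y":0.002,"z":0,"wx":0,"wy":0,"wz":0,"jaw":255},{"x":0,"y":0,"z":0,"wx":0,"wy":0,"wz":0,"jaw":255}]'

```text
time_s: 12.28
tcp_pos: [0.5037, -0.0555, 0.0345]
tcp_rot: [-0.002, 0.626, 0.78, -0.001]
wrist_force: [-14.1, -3.8, 11.2]
grip_width: 0.0003
grasp_force: 8.7
```

Emit:
play_rows --moves '[{"x":0,"y":0.002,"z":0,"wx":0,"wy":0,"wz":0,"jaw":255},{"x":0,"y":0,"z":0,"wx":0,"wy":0,"wz":0,"jaw":255}]'

```text
time_s: 12.45
tcp_pos: [0.5047, -0.0553, 0.0344]
tcp_rot: [-0.002, 0.626, 0.779, -0.002]
wrist_force: [-20.4, -5.0, 15.6]
grip_width: 0.0003
grasp_force: 12.0
```

Emit:
play_rows --moves '[{"x":0,"y":0.002,"z":0,"wx":0,"wy":0,"wz":0,"jaw":255},{"x":0,"y":0,"z":0,"wx":0,"wy":0,"wz":0,"jaw":255}]'

```text
time_s: 12.62
tcp_pos: [0.5063, -0.055, 0.0344]
tcp_rot: [-0.002, 0.626, 0.779, -0.002]
wrist_force: [-20.6, -6.0, 17.6]
grip_width: 0.0004
grasp_force: 13.2
```

Higher force here. Back off and look.

Emit:
play_rows --moves '[{"x":0,"y":-0.015,"z":0,"wx":0,"wy":0,"wz":0,"jaw":255},{"x":0,"y":-0.012,"z":-0.025,"wx":0,"wy":0,"wz":0,"jaw":255},{"x":0.02,"y":0,"z":-0.03,"wx":0,"wy":0,"wz":0,"jaw":255},{"x":0.03,"y":0,"z":-0.02,"wx":0,"wy":0,"wz":0,"jaw":255},{"x":0.04,"y":0,"z":0,"wx":0,"wy":0,"wz":0,"jaw":255},{"x":0.04,"y":0,"z":0,"wx":0,"wy":0,"wz":0,"jaw":255},{"x":0.03,"y":0,"z":0,"wx":0,"wy":0,"wz":0,"jaw":255},{"x":0,"y":0,"z":0,"wx":0,"wy":0,"wz":0,"jaw":255}]'

```text
time_s: 13.28
tcp_pos: [0.4481, 0.1022, 0.1102]
tcp_rot: [-0.0, 0.623, 0.782, 0.001]
wrist_force: [0.6, 1.2, 0.3]
grip_width: 0.0003
grasp_force: 0.0
```

```bash
python3 - <<'E'
from h import *
import cv2
a=viewer.get_image("top")[:,:,::-1][165:260,250:350];b=viewer.get_image("scene")[:,:,::-1][175:270,210:310]
where([-.105,.001,.1])
cv2.imwrite("pics/w5.png",cv2.resize(np.hstack([a,b]),None,fx=4,fy=4,interpolation=cv2.INTER_CUBIC))
E
```

```text
t 13.3833 box frame [-0.1165  0.1555  0.11  ] tool x ang 102.64 tilt [0.0009 0.0006] F_box [-0.17 -0.86 -0.95] w 0.0002
tool shift to goal [-0.1545  0.0125  0.01  ]
```

View pics/w5.png

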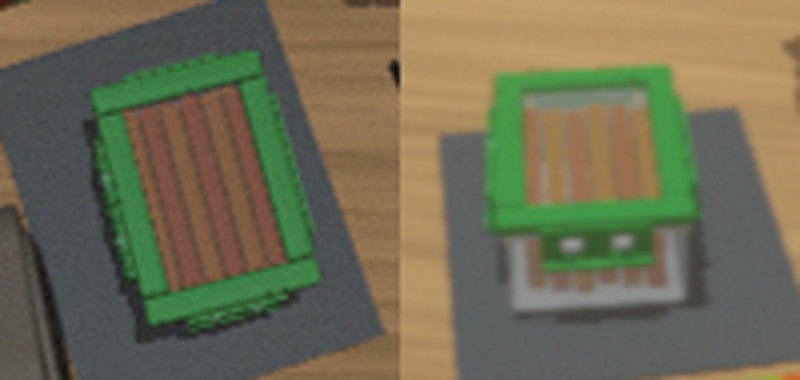

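All four flaps look down. To tell shut from 0.45, I'll overlay the predicted lip edges.

```bash
python3 - <<'E'
from h import *
import cv2
np.set_printoptions(precision=4,suppress=True)
L=unproj("top",[(250+(a+.5)/4-.5,165+(b+.5)/4-.5) for a,b in [(92,90),(260,50),(321,280),(148,325)]],.072)
c=L.mean(0);ax=L[0]+L[1]-L[2]-L[3];yaw=np.arctan2(ax[1],ax[0]);print(c,np.degrees(yaw))
im=viewer.get_image("top")[:,:,::-1][165:260,250:350];S=6
o=cv2.resize(im,None,fx=S,fy=S,interpolation=cv2.INTER_CUBIC)
p=viewer.camera_params("top");V=np.array(p["view"]);Rb=Ro.from_euler('z',yaw).as_matrix()
def pr(b):
    q=V[:3,:3]@(np.r_[c[:2],0]+Rb@np.array(b))+V[:3,3]
    return (int(S*(p["fx"]*q[0]/q[2]+p["cx"]-250+.5)),int(S*(p["fy"]*q[1]/q[2]+p["cy"]-165+.5)))
def ln(a,b,col): cv2.line(o,pr(a),pr(b),col,1)
for out,z,col in((0,.072,(255,255,255)),(.0065,.043,(255,0,0)),(.0172,.046,(0,0,255))):
    for s in(1,-1):
        X=s*(.077+out);Y=s*(.055+out)
        ln([X,-.031,z],[X,.031,z],col);ln([-.045,Y,z],[.045,Y,z],col)
cv2.imwrite("pics/w6.png",o)
E
```

```text
[ 0.5966 -0.025   0.072 ] 12.355603904321304
```

View pics/w6.png

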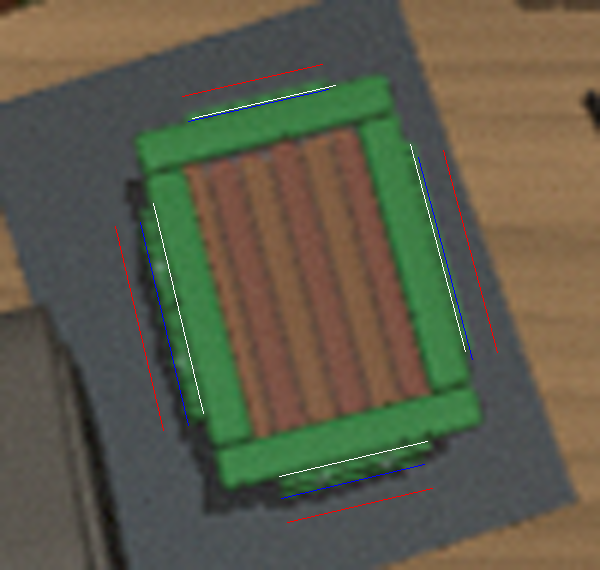

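The green edges match the shut (blue) lines on all four sides, nowhere near the 0.45 (red) lines. The box is within about 2 mm of its start and the arm is clear.

```bash
python3 -c "
from rig import job
print(job.sign_off())"
```

```text
the job is handed in; nothing more can be done
None
```

I pressed all four flaps shut and handed the job in at about 13.5 s; the final top image shows every flap at its shut line and the box about 2 mm from where it started, though no verdict came back.

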